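Press two glued strips on a tilted shoe heel

ROBOT

A 6-joint arm with a two-finger parallel gripper is mounted at the origin on the work surface. World frame = base frame: x ahead of the robot, y to its left, z up, the work surface at z = 0. Lengths are in m, angles in rad, forces in N, time in s.
With the tool pointing down it reaches from about 0.375 to 0.975 m from the base axis. Payload 3.8 kg.
Tool frame: the origin (TCP) lies midway between the tips of the shut fingers; the grasp point (between the pads) lies 19 mm behind it; z points along the fingers, y is the line along which they close (so a half turn about z gives the same grasp; the last joint's range is limited). The gripper opens to 85 mm and grips with 20 to 120 N. Pads are 22 mm wide; open, the fingers measure 114 mm over their backs; the gripper's body (76 mm by 85 mm) begins 54 mm behind the grasp point. The pads swing forward as they close: fully open they stand 13 mm farther back than shut.
Start: joints at [1.065, 0.264, 1.604, -0, 1.274, -0.037], TCP at [0.305, 0.602, 0.231] pointing down, gripper open.
Joint ranges: [-2.63, 2.63], [-0.94, 2.18], [0.31, 2.57], [-1.31, 4.45], [0, 2.66], [-2.55, 2.55]. Speed limits (rad/s): [2.57, 2.57, 3.14, 3.14, 3.14, 3.14].

INTERFACE

Orientations are given as a rotation vector (axis times angle).
In Python, from workcell import bot, imaging gives the robot as it stands.
- The arm moves only by the tool step_arm, never from a script. Its argument "series" is a list of rows, each an object of numbers: "grip": the closure, from -1 (fully open) to 1 (shut); "x", "y", "z": the shift along the tool's x, y, z normalised to -1 to 1, where 1 is 500 mm; "ax", "ay", "az": the turn, a rotation vector about the tool's x, y, z normalised to -1 to 1, where 1 is 30 degrees. A call has 1 to 12 rows; each row is the pose to reach, as a shift and turn from the pose commanded when the call began, along the tool's axes at that moment; what a row does not reach only later rows make up. A row lasts 1/10 s, in which the tool goes at most 50 mm and 8.59 degrees, less where a joint would pass 70% of its speed; a pose out of reach is approached as far as the arm can. A call with a number of a shift or a turn outside -1 to 1 is refused whole. A call with a gripper value outside its range is refused whole. The fingers move at their own pace and stop on an object; "force" is the grip in N (left out, the last holds). Time passes only in rows, so rows that repeat a pose let the fingers close. It gives the time, the measured TCP pose, the force, the opening and the grip force at its end, in the units of the state.
- bot.read_state(): the state, without advancing time (a new reading comes with each control period).
- imaging.read_camera(name): name is "side" or "top" or "wrist"; returns a dict with "img" (420x560x3 uint8, red, green, blue), "fx", "fy", "cx", "cy" (pixels), "R" (3x3) and "t" (3): a world point X has camera coordinates R X + t. Camera axes: x right, y down, z forward; pixel columns grow to the right and rows downward; lengths in m; the calibration is good to about 2 mm. A picture is of the moment at which its call begins. There is no depth.
- bot.finish_job(): hands the job in; it is judged then, once.
The state is a dict: "time": time; "q": joint angles; "joint_vel": joint speeds; "joint_torque": joint torques, N m; "tool_pos": TCP position; "tcp_rot": TCP orientation; "wrist_force": force on the tool from outside, world axes, zero at the start; "torque": the same for the moment, N m; "width": opening from 0.0 (shut) to 1.0 (fully open); "grip_force": force on a finger pad.
Only numpy, scipy, OpenCV 4.12 (cv2) and the standard library are available. Lean on these libraries where they do the work, as an engineer would, in place of code of your own. Each camera call takes 0.05 s, during which the arm holds its last target. There are 200 camera calls.

TASK

Clear the heel jack first: lift the glue canister by its handle off the jack's base and stand it upright on the bench beside the jack. Then take the pressing float by its grip, tilt it to match the sloped heel and press it flat on both freshly glued rubber strips, centred over the heel and in line with it. Finish while still holding it there, flush and pressed lightly on both strips; leave the brush, the tin and the screwdriver alone.

Things in the scene. Friction and masses are not known exactly. Their poses are not given: they have to be found in the camera images.
- jack: Heel jack, fixed to the bench: grey iron base plate 270 (x) x 120 (y) x 15 mm high. The canister stands on its flat front part (its -x half, nearest the robot); on the other half a sloped wooden heel is clamped between two cheeks 70 mm high. Origin: centre of the base's underside; x runs from the front part towards the heel, z up.
- heel_pin (a point): Middle of the level pin, along y, on which the heel is clamped (58 mm above the bench; axes as the jack's). The heel is 90 (x) x 60 (y) x 35 mm of light wood, low end towards the canister. Its slope about y differs each time, 9 to 26 degrees, and does not give: find it by touch or eye. The strips' outer faces lie 40 mm from the pin, square to the slope, the middle of the face straight out from it.
- strip_low (a joint): Lower of two black rubber strips glued across the heel's sloped face, each 16 (along the slope) x 56 (across) x 5 mm thick; this one's centre line is 30 mm down the slope from the middle of the face. It is springy; the joint value is how far it is squeezed, in m: 0 free, about 1 mm for every 3 N, 3 mm at most.
- strip_high (a joint): The upper strip, the same, its centre line 30 mm up the slope from the middle of the face. When the float lies flush both strips are squeezed about alike.
- canister: Closed aluminium glue canister, 68 mm diameter, 78 mm high, 0.3 to 0.55 kg, with a rigid dark steel bail handle: a round bar 10 mm thick, its level top part running 60 mm along y, its middle line 120 mm above the underside (37 mm clear over the lid); the handle is 86 mm wide over all along y. Origin: centre of the underside; z up.
- canister_bar (a point): Middle of the level part of the canister's handle; y runs along the bar.
- float: Pressing float: flat aluminium plate 90 (x) x 60 (y) x 8 mm with an upright wooden grip block on its middle, 50 (x) x 22 (y) mm, from 8 to 60 mm above the underside; 0.14 to 0.23 kg. Lies flat on the bench to the left or right of the jack (the brush lies on the other side). Origin: centre of the flat underside, which is the pressing face; z up through the grip. It may be used either end forward.
- brush: Shoe brush, wooden back, 120 (x) x 45 x 38 mm, on the bench on the other side from the float; leave alone. Origin: centre of the underside.
- tin: Flat round polish tin, 75 mm diameter, 25 mm high, on the bench beyond and to the right of the jack; leave alone. Origin: centre of the underside.
- screwdriver: Screwdriver lying beyond the jack, roughly along y; leave alone.

How it is judged:
On the way, in this order (a step that is already met when the one before it is completed fails the run):
1. the canister stands upright and released on the bench, off the jack (height (world z) of canister between -0.006 and 0.006 m and angle between canister's own z axis and vertical below 0.1 rad and contact force between canister and jack below 0.05 N and horizontal distance between canister and jack below 0.4 m and contact force between canister and the fingers below 0.05 N and linear speed of canister below 0.02 m/s), for 0.2 s.
2. the float is lifted off the bench (height (world z) of float above 0.04 m and contact force between float and the fingers above 1 N), for 0.1 s.
At the end, for the whole second after the job is handed in: Float held by the fingers, at rest, level across the slope within 0.07 rad, in line within 0.2 rad, centred on the heel within 15 to 20 mm, squeezing both strips by over 0.5 mm (1.5 N) each; canister upright on the bench, off the jack, within 0.4 m of its middle (value of joint each of strip_low, strip_high above 0.0005 m and contact force between float and the fingers above 2 N and linear speed of float below 0.02 m/s and angle between the y axis of float and the y axis of jack, either way round below 0.2 rad and angle between float's own y axis and vertical between 1.501 and 1.641 rad and angle between float's own z axis and vertical between 0.075 and 0.535 rad and x of float in the frame of jack between 0.028 and 0.068 m and y of float in the frame of jack between -0.015 and 0.015 m and z of float in the frame of jack between 0.085 and 0.101 m and height (world z) of canister between -0.006 and 0.006 m and angle between canister's own z axis and vertical below 0.1 rad and contact force between canister and jack below 0.05 N and horizontal distance between canister and jack below 0.4 m); the arm keeps its last pose, push and grip.
It fails at once if the brush is pushed away (distance of brush from where it was at the start of the episode above 0.04 m).
It fails at once if the tin is pushed away (distance of tin from where it was at the start of the episode above 0.04 m).
It fails at once if the screwdriver is pushed away (distance of screwdriver from where it was at the start of the episode above 0.04 m).
It fails at once if the canister is tipped over (angle between canister's own z axis and vertical above 0.7 rad).
It also fails if it takes over 58 s, if anything falls off the work surface, if the arm or the gripper's body presses on something with over 40 N, if the wrist force passes 120 N, or if a joint passes its speed limit or range.

## Working session

There is one attempt and no reset: what is moved stays moved. The work goes in short steps, Python scripts to look and compute and a tool call to move; the robot and the scene stay as the last step left them, time stands still between calls to the robot, and variables do not carry over. Pictures are saved under pics/ and viewed, at most 10 in all, crops included, and the job is handed in when it is done.

Besides the shell and the picture viewer there is one more tool, called after "Emit:" as name([rows], argument=value, ...), one row to a line, values as JSON. step_arm: Moves the arm, as the interface text tells. Scaled input: -1 to 1 covers 500 mm each way for a shift and 30 degrees each way for a turn. Its arguments: {"type":"object","properties":{"series":{"type":"array","items":{"type":"object","properties":{"grip":{"type":"number"},"x":{"type":"number","minimum":-1,"maximum":1},"y":{"type":"number","minimum":-1,"maximum":1},"z":{"type":"number","minimum":-1,"maximum":1},"ax":{"type":"number","minimum":-1,"maximum":1},"ay":{"type":"number","minimum":-1,"maximum":1},"az":{"type":"number","minimum":-1,"maximum":1}}}},"force":{"type":"number"}},"required":["series"]}

```bash
mkdir -p pics; cat > h.py <<'E'
from workcell import bot, imaging
import numpy as np, cv2, pickle
from scipy.spatial.transform import Rotation as Rn
def snap(n,f):
    d=imaging.read_camera(n); cv2.imwrite('pics/'+f+'.png',d['img'][:,:,::-1]); pickle.dump(d,open('pics/'+f+'.pkl','wb')); return d
def load(f): return pickle.load(open('pics/'+f+'.pkl','rb'))
def ray(d,u,v):
    R=np.array(d['R']);t=np.array(d['t']);c=-R.T@t
    r=R.T@np.array([(u-d['cx'])/d['fx'],(v-d['cy'])/d['fy'],1]);return c,r
def atz(d,u,v,z):
    c,r=ray(d,u,v);return c+r*(z-c[2])/r[2]
def aty(d,u,v,y):
    c,r=ray(d,u,v);return c+r*(y-c[1])/r[1]
def proj(d,X):
    p=np.array(d['R'])@np.array(X)+np.array(d['t']);return d['fx']*p[0]/p[2]+d['cx'],d['fy']*p[1]/p[2]+d['cy']
def rel(pos,R=None):
    "shift/turn numbers in tool axes to reach pos, R"
    s=bot.read_state();T=Rn.from_rotvec(s['tcp_rot'])
    dx=T.inv().apply(np.array(pos)-s['tool_pos'])/0.5
    a=np.zeros(3) if R is None else np.degrees((T.inv()*R).as_rotvec())/30
    return dx.round(4),a.round(4)
E
python3 - <<'E'
from h import *
a=snap('top','top0');b=snap('side','side0')
for d in(a,b): print(-np.array(d['R']).T@d['t'],d['fx'],np.array(d['R']).round(2).tolist())
print(bot.read_state())
E
```

```text
[ 0.53755428 -0.02879896  1.2915932 ] 454.80275676078253 [[0.0, -1.0, -0.01], [-1.0, -0.0, -0.07], [0.07, 0.01, -1.0]]
[ 0.58458267 -0.83250555  0.5542485 ] 435.44848915114807 [[1.0, -0.05, 0.0], [-0.02, -0.47, -0.88], [0.04, 0.88, -0.47]]
{'time': 0.1, 'q': array([ 1.06508125e+00,  2.64724517e-01,  1.60523169e+00,  3.88830261e-05,
        1.27369976e+00, -3.69254793e-02]), 'joint_vel': array([ 3.19839299e-04, -1.55660298e-03, -2.95660860e-03, -5.67369086e-04,
        4.81004846e-05, -1.37036616e-04]), 'joint_torque': array([ 4.46604663e-04, -5.16706467e+01, -3.68591094e+01,  1.19718570e-04,
        6.34144453e-03,  2.59814740e-06]), 'tool_pos': array([0.30465687, 0.60160082, 0.23005816]), 'tcp_rot': array([-0.72952899, -3.05510771,  0.00310625]), 'wrist_force': array([-0.24251631,  0.07275536, -0.39491831]), 'torque': array([ 0.05071445, -0.04654557,  0.01332187]), 'grip_force': 0.0, 'width': 1.0016088031481578}
```

View pics/top0.png

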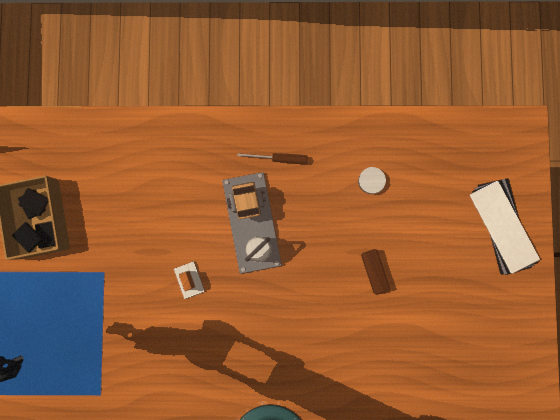

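View pics/side0.png

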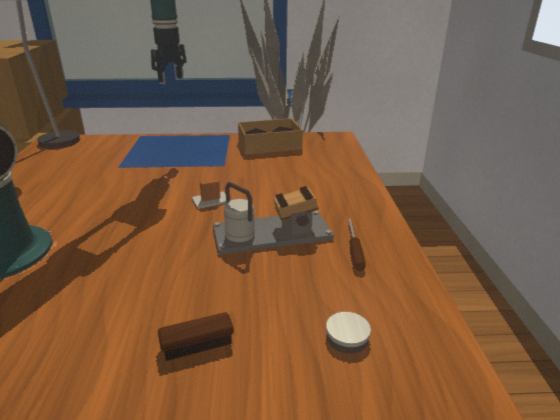

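The top view shows the jack (about 250,222), the canister with its handle (258,249), the float at (189,280) to the left, and the brush at (376,271). The side view shows the canister at (239,215) and the heel at (295,202). I'll enlarge both.

```bash
python3 - <<'E'
from h import *
a=load('top0')['img'][160:310,160:310,::-1];b=load('side0')['img'][170:260,180:340,::-1]
cv2.imwrite('pics/c.png',cv2.resize(a,(600,600),interpolation=cv2.INTER_CUBIC))
cv2.imwrite('pics/d.png',cv2.resize(b,(800,450),interpolation=cv2.INTER_CUBIC))
E
```

```text
(no output)
```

View pics/c.png

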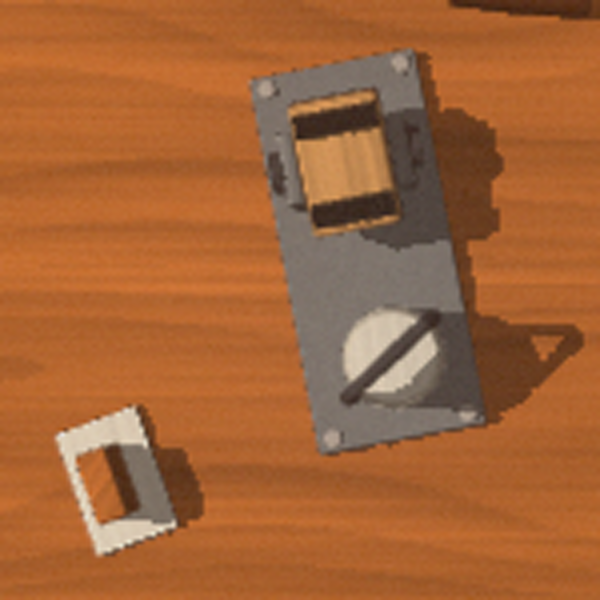

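View pics/d.png

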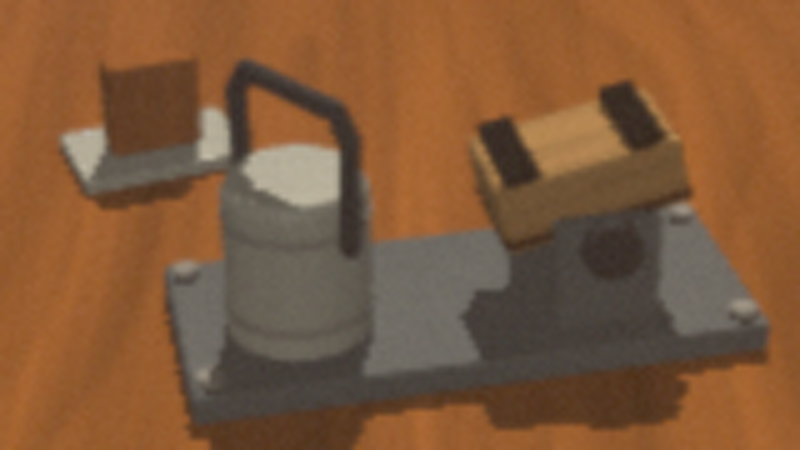

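```bash
cat > fit.py <<'E'
from h import *
from scipy.optimize import least_squares
T=load('top0');S=load('side0')
ct=lambda p:((p[0]+.5)/4-.5+160,(p[1]+.5)/4-.5+160)
cs=lambda p:((p[0]+.5)/5-.5+180,(p[1]+.5)/5-.5+170)
J=[(.135,.06),(.135,-.06),(-.135,-.06),(-.135,.06)]
Jp=[(250,82),(412,50),(484,420),(320,453)]
Js=[None,(768,335),(192,418),(168,268)]
St=[(-38,28),(-22,28),(-22,-28),(-38,-28),(22,28),(38,28),(38,-28),(22,-28)]
Ss=[(480,124),(505,118),(540,180),(513,187),(600,90),(630,82),(663,140),(637,150)]
def strip(p,a,b):
    x,y,yaw,th=p[:4];pin=np.array([p[4],0,.058])
    l=pin+np.array([a*np.cos(th)-.04*np.sin(th),b,a*np.sin(th)+.04*np.cos(th)])
    c,s=np.cos(yaw),np.sin(yaw);return np.array([x+c*l[0]-s*l[1],y+s*l[0]+c*l[1],l[2]])
def res(p):
    r=[];c,s=np.cos(p[2]),np.sin(p[2])
    for (a,b),q,w in zip(J,Jp,Js):
        X=[p[0]+c*a-s*b,p[1]+s*a+c*b,.015]
        r+=list(np.subtract(proj(T,X),ct(q)))
        if w: X=[X[0],X[1],0 if b<0 else .015]
        if w: r+=list(np.subtract(proj(S,X),cs(w)))
    for (a,b),q in zip(St,Ss): r+=list(np.subtract(proj(S,strip(p,a/1e3,b/1e3)),cs(q)))
    for a,q in((-.03,(354,213)),(.03,(337,118))): r+=list(np.subtract(proj(T,strip(p,a,0)),ct(q)))
    return r
f=least_squares(res,[.6,0,.2,.3,.065],loss='soft_l1');p=f.x
print('jack',p[:2],np.degrees(p[2:4]),p[4],np.abs(f.fun).round(1))
e=[atz(T,*ct(q),.135) for q in((348,397),(434,318))];print('bar',e,(e[0]+e[1])/2,np.degrees(np.arctan2(*(e[0]-e[1])[1::-1])))
fl=[atz(T,*ct(q),.008) for q in((56,437),(136,405),(176,522),(101,555))];print('float',np.mean(fl,0),[np.degrees(np.arctan2(*(fl[i]-fl[j])[1::-1])) for i,j in((0,3),(1,2),(0,1),(3,2))])
fl=[atz(T,*ct(q),.06) for q in((78,455),(103,447),(130,515),(105,522))];print('grip',np.mean(fl,0))
print('heel mid',strip(p,0,0))
E
python3 fit.py
```

```text
jack [0.61076602 0.05174326] [10.9028036  13.63660802] 0.06191784073141207 [0.1 1.3 1.2 1.3 0.4 3.1 1.2 0.3 0.1 1.7 0.1 0.2 1.3 1.1 0.4 0.4 1.  0.5
 0.  2.  1.3 1.2 0.4 0.7 0.1 1.2 0.4 2.3 1.  2.1 0.3 1.6 0.1 0. ]
bar [array([0.50917762, 0.05671498, 0.135     ]), array([0.55921121, 0.00238973, 0.135     ])] [0.53419442 0.02955235 0.135     ] 132.64509584215384
float [0.44815373 0.22761448 0.008     ] [np.float64(21.924161432540423), np.float64(19.743455430233027), np.float64(111.87864291545993), np.float64(113.7473215939839)]
grip [0.44835354 0.22608771 0.06      ]
heel mid [0.66230591 0.06167089 0.09687242]
```

Jack at about (0.611, 0.052), yaw 11°. The bar is at (0.534, 0.030), running along -47°. The float is at (0.448, 0.227), about 21°. Next is the hover above the bar.

```bash
cat >> h.py <<'E'
def down(ang,tilt=0,yaw=0):
    "tool down with tool y at ang deg, then tilted by tilt about axis at yaw+90"
    a=np.radians(ang);y=np.array([np.cos(a),np.sin(a),0]);z=np.array([0,0,-1.]);x=np.cross(y,z)
    R=Rn.from_matrix(np.c_[x,y,z]);w=np.radians(yaw+90)
    return Rn.from_rotvec(np.radians(-tilt)*np.array([np.cos(w),np.sin(w),0]))*R
E
python3 - <<'E'
from h import *
print(rel([.534,.03,.23],down(42.6)))
E
```

```text
(array([-0.9257, -0.8126,  0.0017]), array([-3.900e-03,  5.000e-04,  6.847e-01]))
```

Emit:
step_arm([
  {"x":-0.926,"y":-0.813,"z":0.002,"az":0.685,"grip":-1},
  {"x":-0.926,"y":-0.813,"z":0.002,"az":0.685,"grip":-1},
  {"x":-0.926,"y":-0.813,"z":0.002,"az":0.685,"grip":-1},
  {"x":-0.926,"y":-0.813,"z":0.002,"az":0.685,"grip":-1},
  {"x":-0.926,"y":-0.813,"z":0.002,"az":0.685,"grip":-1},
  {"x":-0.926,"y":-0.813,"z":0.002,"az":0.685,"grip":-1},
  {"x":-0.926,"y":-0.813,"z":0.002,"az":0.685,"grip":-1},
  {"x":-0.926,"y":-0.813,"z":0.002,"az":0.685,"grip":-1},
  {"x":-0.926,"y":-0.813,"z":0.002,"az":0.685,"grip":-1},
  {"x":-0.926,"y":-0.813,"z":0.002,"az":0.685,"grip":-1},
  {"x":-0.926,"y":-0.813,"z":0.002,"az":0.685,"grip":-1},
  {"x":-0.926,"y":-0.813,"z":0.002,"az":0.685,"grip":-1},
])

```text
validation failed for argument at $.se...
```

```bash
python3 - <<'E'
from h import *
print(rel([.534,.03,.23],down(42.6)))
E
```

```text
(array([-0.9257, -0.8126,  0.0017]), array([-3.900e-03,  5.000e-04,  6.847e-01]))
```

The call was refused whole for a reason in "series" that got cut off. I'll try one row to find out the cause.

Emit:
step_arm([
  {"x":-0.926,"y":-0.813,"z":0.002,"ax":0.0,"ay":0.0,"az":0.685,"grip":-1.0},
], force=40)

```text
time: 0.2
tool_pos: [0.3219, 0.5588, 0.2298]
tcp_rot: [-0.954, -2.991, -0.001]
wrist_force: [-0.2, -1.2, 0.5]
width: 1.002
grip_force: 0.0
```

A complete row was accepted. I'll send the rest in the same form.

```bash
python3 - <<'E'
from h import *
print(rel([.534,.03,.23],down(42.6)))
E
```

```text
(array([-0.9582, -0.6168, -0.0024]), array([ 3.000e-04, -3.700e-03,  4.008e-01]))
```

Emit:
step_arm([
  {"x":-0.958,"y":-0.617,"z":0.0,"ax":0.0,"ay":0.0,"az":0.401,"grip":-1.0},
  {"x":-0.958,"y":-0.617,"z":0.0,"ax":0.0,"ay":0.0,"az":0.401,"grip":-1.0},
  {"x":-0.958,"y":-0.617,"z":0.0,"ax":0.0,"ay":0.0,"az":0.401,"grip":-1.0},
  {"x":-0.958,"y":-0.617,"z":0.0,"ax":0.0,"ay":0.0,"az":0.401,"grip":-1.0},
  {"x":-0.958,"y":-0.617,"z":0.0,"ax":0.0,"ay":0.0,"az":0.401,"grip":-1.0},
  {"x":-0.958,"y":-0.617,"z":0.0,"ax":0.0,"ay":0.0,"az":0.401,"grip":-1.0},
  {"x":-0.958,"y":-0.617,"z":0.0,"ax":0.0,"ay":0.0,"az":0.401,"grip":-1.0},
  {"x":-0.958,"y":-0.617,"z":0.0,"ax":0.0,"ay":0.0,"az":0.401,"grip":-1.0},
  {"x":-0.958,"y":-0.617,"z":0.0,"ax":0.0,"ay":0.0,"az":0.401,"grip":-1.0},
  {"x":-0.958,"y":-0.617,"z":0.0,"ax":0.0,"ay":0.0,"az":0.401,"grip":-1.0},
  {"x":-0.958,"y":-0.617,"z":0.0,"ax":0.0,"ay":0.0,"az":0.401,"grip":-1.0},
  {"x":-0.958,"y":-0.617,"z":0.0,"ax":0.0,"ay":0.0,"az":0.401,"grip":-1.0},
])

```text
time: 1.4
tool_pos: [0.5356, 0.0227, 0.2308]
tcp_rot: [1.27, 2.873, -0.002]
wrist_force: [0.1, 0.2, 0.6]
width: 0.999
grip_force: 0.0
```

```bash
python3 - <<'E'
from h import *
d=snap('wrist','w1'); s=bot.read_state(); print(s['tool_pos'],s['tcp_rot'],s['q']); print(rel([.534,.03,.117],down(42.6)))
for z in(.135,): print(proj(d,[.534,.03,z]))
i=cv2.resize(d['img'][:,:,::-1],(800,600),interpolation=cv2.INTER_CUBIC);cv2.imwrite('pics/w1b.png',i)
E
```

```text
[0.53619794 0.02151096 0.23078026] [ 1.27003761  2.87194689 -0.00352364] [-4.63543493e-03  1.87080300e-03  1.89990181e+00 -2.74876434e-03
  1.23947673e+00 -7.41804455e-01]
(array([0.016 , 0.0085, 0.2275]), array([-0.0029,  0.0041, -0.0104]))
(np.float64(285.60941445610945), np.float64(197.52976820174024))
```

View pics/w1b.png

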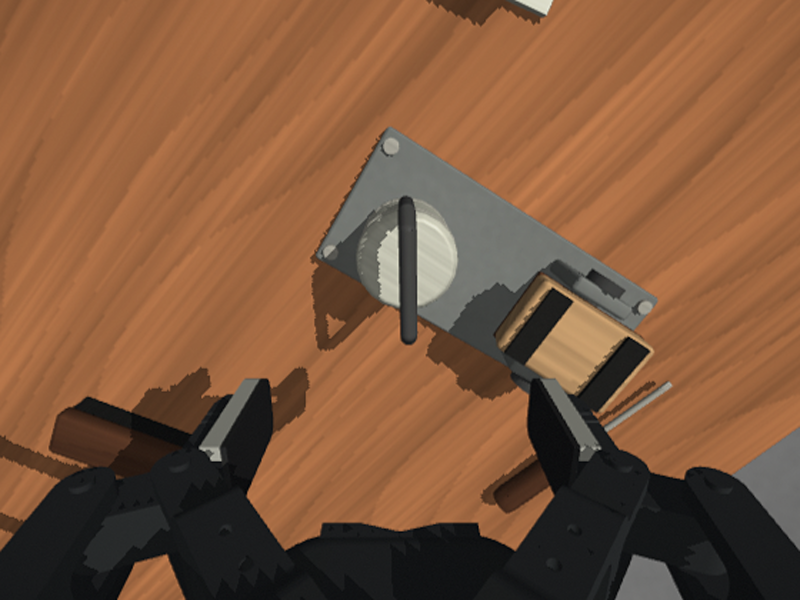

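The wrist view (800×600) shows the handle bar from (406,200) to (409,340), nearly square to the closing line. The jack corners are at (390,127), (317,258) and (657,300), and both strips are visible on the heel.

```bash
cat >> fit.py <<'E'
W=load('w1');k=.7
cw=lambda p:((p[0]+.5)*k-.5,(p[1]+.5)*k-.5)
e=[atz(W,*cw(q),.135) for q in((406,200),(409,340))];print('bar w',(e[0]+e[1])/2,np.linalg.norm(e[0]-e[1]),np.degrees(np.arctan2(*(e[0]-e[1])[1::-1])))
Ws=[(554,290),(574,296),(524,363),(504,352),(628,337),(650,349),(601,410),(580,400)]
Ws=[Ws[0],Ws[1],Ws[2],Ws[3]]+Ws[4:]
def res2(p):
    r=list(res(p));c,s=np.cos(p[2]),np.sin(p[2])
    for (a,b),q in(((-.135,.06),(390,127)),((-.135,-.06),(317,258)),((.135,.06),(657,300))):
        r+=list(1.*np.subtract(proj(W,[p[0]+c*a-s*b,p[1]+s*a+c*b,.015]),cw(q)))
    for (a,b),q in zip(St,Ws): r+=list(np.subtract(proj(W,strip(p,a/1e3,b/1e3)),cw(q)))
    return r
f=least_squares(res2,p,loss='soft_l1');p=f.x
print('jack2',p[:2],np.degrees(p[2:4]),p[4],f.fun[34:].round(1),'heel',strip(p,0,0))
E
python3 fit.py|tail -4; python3 -c "
from h import *
print(rel([.534,.03,.117],down(42.6)))"
```

```text
heel mid [0.66230591 0.06167089 0.09687242]
bar w [0.53030014 0.03348794 0.135     ] 0.0802576671207946 133.79627299314328
jack2 [0.61128853 0.05261916] [11.28002199 12.54869511] 0.058627831847729205 [-0.4 -1.4 -1.3  0.4  4.7  0.1 -0.2 -1.9  0.1  3.1  0.2  1.4  0.7  0.3
  2.2 -0.1  1.4  0.8 -2.2  2.1 -1.3  0.1] heel [0.66026095 0.06238706 0.09704447]
(array([0.016 , 0.0085, 0.2275]), array([-0.0029,  0.0041, -0.0104]))
```

```bash
python3 -c "
from h import *
print(rel([.531,.033,.117],down(43.5)))"
```

```text
(array([0.0245, 0.0081, 0.2275]), array([-0.0029,  0.0041, -0.0404]))
```

Emit:
step_arm([
  {"x":0.0245,"y":0.008,"z":0.1,"ax":0.0,"ay":0.0,"az":-0.04,"grip":-1.0},
  {"x":0.0245,"y":0.008,"z":0.18,"ax":0.0,"ay":0.0,"az":-0.04,"grip":-1.0},
  {"x":0.0245,"y":0.008,"z":0.2275,"ax":0.0,"ay":0.0,"az":-0.04,"grip":-1.0},
  {"x":0.0245,"y":0.008,"z":0.2275,"ax":0.0,"ay":0.0,"az":-0.04,"grip":0.5},
  {"x":0.0245,"y":0.008,"z":0.2275,"ax":0.0,"ay":0.0,"az":-0.04,"grip":1.0},
  {"x":0.0245,"y":0.008,"z":0.2275,"ax":0.0,"ay":0.0,"az":-0.04,"grip":1.0},
  {"x":0.0245,"y":0.008,"z":0.2275,"ax":0.0,"ay":0.0,"az":-0.04,"grip":1.0},
  {"x":0.0245,"y":0.008,"z":0.2275,"ax":0.0,"ay":0.0,"az":-0.04,"grip":1.0},
  {"x":0.0245,"y":0.008,"z":0.2275,"ax":0.0,"ay":0.0,"az":-0.04,"grip":1.0},
  {"x":0.0245,"y":0.008,"z":0.2275,"ax":0.0,"ay":0.0,"az":-0.04,"grip":1.0},
], force=50)

```text
time: 2.45
tool_pos: [0.5305, 0.0382, 0.1191]
tcp_rot: [1.234, 2.887, 0.001]
wrist_force: [-1.4, -0.7, 6.8]
width: 0.097
grip_force: 48.9
```

Emit:
step_arm([
  {"x":0.0,"y":0.0,"z":-0.04,"ax":0.0,"ay":0.0,"az":0.0,"grip":1.0},
  {"x":0.0,"y":0.0,"z":-0.08,"ax":0.0,"ay":0.0,"az":0.0,"grip":1.0},
  {"x":0.0,"y":0.0,"z":-0.1,"ax":0.0,"ay":0.0,"az":0.0,"grip":1.0},
  {"x":-0.03,"y":-0.018,"z":-0.1,"ax":0.0,"ay":0.0,"az":0.0,"grip":1.0},
  {"x":-0.07,"y":-0.043,"z":-0.1,"ax":0.0,"ay":0.0,"az":0.0,"grip":1.0},
  {"x":-0.11,"y":-0.067,"z":-0.1,"ax":0.0,"ay":0.0,"az":0.0,"grip":1.0},
  {"x":-0.15,"y":-0.091,"z":-0.1,"ax":0.0,"ay":0.0,"az":0.0,"grip":1.0},
  {"x":-0.19,"y":-0.116,"z":-0.1,"ax":0.0,"ay":0.0,"az":0.0,"grip":1.0},
  {"x":-0.23,"y":-0.14,"z":-0.1,"ax":0.0,"ay":0.0,"az":0.0,"grip":1.0},
  {"x":-0.25,"y":-0.152,"z":-0.1,"ax":0.0,"ay":0.0,"az":0.0,"grip":1.0},
  {"x":-0.25,"y":-0.152,"z":-0.1,"ax":0.0,"ay":0.0,"az":0.0,"grip":1.0},
  {"x":-0.25,"y":-0.152,"z":-0.1,"ax":0.0,"ay":0.0,"az":0.0,"grip":1.0},
])

```text
time: 3.65
tool_pos: [0.5604, -0.1039, 0.1669]
tcp_rot: [-1.235, -2.887, -0.001]
wrist_force: [1.0, 0.2, -2.7]
width: 0.098
grip_force: 49.2
```

```bash
python3 - <<'E'
from h import *
d=snap('side','s2');i=d['img'][130:290,150:390,::-1]
cv2.imwrite('pics/s2b.png',cv2.resize(i,(780,520),interpolation=cv2.INTER_CUBIC))
s=bot.read_state();print(s['tool_pos'],s['wrist_force'])
E
```

```text
[ 0.56044274 -0.1035804   0.16697244] [ 0.22333129 -0.06732945 -3.91708866]
```

View pics/s2b.png

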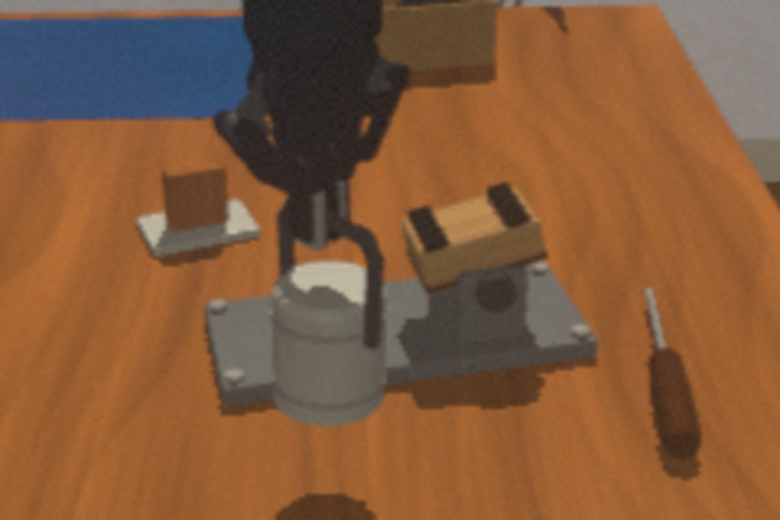

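The canister (crop 330,340) hangs upright beside the jack. I'll lower it.

Emit:
step_arm([
  {"x":0.0,"y":0.0,"z":0.05,"ax":0.0,"ay":0.0,"az":0.0,"grip":1.0},
  {"x":0.0,"y":0.0,"z":0.09,"ax":0.0,"ay":0.0,"az":0.0,"grip":1.0},
  {"x":0.0,"y":0.0,"z":0.11,"ax":0.0,"ay":0.0,"az":0.0,"grip":1.0},
  {"x":0.0,"y":0.0,"z":0.118,"ax":0.0,"ay":0.0,"az":0.0,"grip":1.0},
  {"x":0.0,"y":0.0,"z":0.122,"ax":0.0,"ay":0.0,"az":0.0,"grip":1.0},
  {"x":0.0,"y":0.0,"z":0.124,"ax":0.0,"ay":0.0,"az":0.0,"grip":1.0},
  {"x":0.0,"y":0.0,"z":0.124,"ax":0.0,"ay":0.0,"az":0.0,"grip":1.0},
])

```text
time: 4.4
tool_pos: [0.5617, -0.1046, 0.1064]
tcp_rot: [1.234, 2.887, 0.0]
wrist_force: [-0.2, 1.1, -3.1]
width: 0.097
grip_force: 49.2
```

Emit:
step_arm([
  {"x":0.0,"y":0.0,"z":0.003,"ax":0.0,"ay":0.0,"az":0.0,"grip":1.0},
  {"x":0.0,"y":0.0,"z":0.006,"ax":0.0,"ay":0.0,"az":0.0,"grip":1.0},
  {"x":0.0,"y":0.0,"z":0.006,"ax":0.0,"ay":0.0,"az":0.0,"grip":1.0},
])

```text
time: 4.7
tool_pos: [0.5619, -0.105, 0.1043]
tcp_rot: [1.234, 2.887, 0.0]
wrist_force: [-2.5, -0.4, 5.0]
width: 0.096
grip_force: 49.9
```

The canister touched down. I'll release and retreat upwards.

Emit:
step_arm([
  {"x":0.0,"y":0.0,"z":-0.002,"ax":0.0,"ay":0.0,"az":0.0,"grip":-1.0},
  {"x":0.0,"y":0.0,"z":-0.002,"ax":0.0,"ay":0.0,"az":0.0,"grip":-1.0},
  {"x":0.0,"y":0.0,"z":-0.002,"ax":0.0,"ay":0.0,"az":0.0,"grip":-1.0},
  {"x":0.0,"y":0.0,"z":-0.002,"ax":0.0,"ay":0.0,"az":0.0,"grip":-1.0},
  {"x":0.0,"y":0.0,"z":-0.002,"ax":0.0,"ay":0.0,"az":0.0,"grip":-1.0},
  {"x":0.0,"y":0.0,"z":-0.002,"ax":0.0,"ay":0.0,"az":0.0,"grip":-1.0},
  {"x":0.0,"y":0.0,"z":-0.002,"ax":0.0,"ay":0.0,"az":0.0,"grip":-1.0},
  {"x":0.0,"y":0.0,"z":-0.08,"ax":0.0,"ay":0.0,"az":0.0,"grip":-1.0},
  {"x":0.0,"y":0.0,"z":-0.16,"ax":0.0,"ay":0.0,"az":0.0,"grip":-1.0},
  {"x":0.0,"y":0.0,"z":-0.22,"ax":0.0,"ay":0.0,"az":0.0,"grip":-1.0},
  {"x":0.0,"y":0.0,"z":-0.22,"ax":0.0,"ay":0.0,"az":0.0,"grip":-1.0},
])

```text
time: 5.8
tool_pos: [0.5646, -0.1053, 0.2187]
tcp_rot: [1.231, 2.879, 0.003]
wrist_force: [-0.3, 0.1, -0.4]
width: 1.002
grip_force: 0.0
```

```bash
python3 - <<'E'
from h import *
for a in(111,-69): print(rel([.448,.225,.20],down(a)))
print(bot.read_state()['q'])
E
```

```text
(array([0.639 , 0.2878, 0.0333]), array([-1.0000e-04,  2.1600e-02, -2.2428e+00]))
(array([0.639 , 0.2878, 0.0333]), array([2.4100e-02, 1.0000e-04, 3.7571e+00]))
[-2.27828566e-01  7.60066751e-02  1.84578262e+00  1.73215832e-05
  1.20913394e+00 -9.90817864e-01]
```

Emit:
step_arm([
  {"x":0.639,"y":0.288,"z":0.033,"ax":0.0,"ay":0.0,"az":-1.0,"grip":-1.0},
  {"x":0.639,"y":0.288,"z":0.033,"ax":0.0,"ay":0.0,"az":-1.0,"grip":-1.0},
  {"x":0.639,"y":0.288,"z":0.033,"ax":0.0,"ay":0.0,"az":-1.0,"grip":-1.0},
  {"x":0.639,"y":0.288,"z":0.033,"ax":0.0,"ay":0.0,"az":-1.0,"grip":-1.0},
  {"x":0.639,"y":0.288,"z":0.033,"ax":0.0,"ay":0.0,"az":-1.0,"grip":-1.0},
  {"x":0.639,"y":0.288,"z":0.033,"ax":0.0,"ay":0.0,"az":-1.0,"grip":-1.0},
  {"x":0.639,"y":0.288,"z":0.033,"ax":0.0,"ay":0.0,"az":-1.0,"grip":-1.0},
  {"x":0.639,"y":0.288,"z":0.033,"ax":0.0,"ay":0.0,"az":-1.0,"grip":-1.0},
])

```text
time: 6.6
tool_pos: [0.4412, 0.2305, 0.1947]
tcp_rot: [-0.434, -3.109, -0.002]
wrist_force: [0.1, -0.2, -0.2]
width: 0.996
grip_force: 0.0
```

Emit:
step_arm([
  {"x":0.0,"y":0.0,"z":0.0,"ax":0.0,"ay":0.0,"az":-1.0,"grip":-1.0},
  {"x":0.0,"y":0.0,"z":0.0,"ax":0.0,"ay":0.0,"az":-1.0,"grip":-1.0},
  {"x":0.0,"y":0.0,"z":0.0,"ax":0.0,"ay":0.0,"az":-1.0,"grip":-1.0},
  {"x":0.0,"y":0.0,"z":0.0,"ax":0.0,"ay":0.0,"az":-1.0,"grip":-1.0},
  {"x":0.0,"y":0.0,"z":0.0,"ax":0.0,"ay":0.0,"az":-1.0,"grip":-1.0},
])

```text
time: 7.1
tool_pos: [0.4441, 0.2251, 0.1951]
tcp_rot: [0.374, -3.118, 0.001]
wrist_force: [-0.6, -0.4, 0.5]
width: 1.001
grip_force: 0.0
```

```bash
python3 - <<'E'
from h import *
print(rel([.448,.225,.20],down(111)))
d=snap('wrist','w3')
i=cv2.resize(d['img'][:,:,::-1],(800,600),interpolation=cv2.INTER_CUBIC);cv2.imwrite('pics/w3b.png',i)
E
```

```text
(array([-0.0076, -0.002 , -0.0098]), array([-0.0009, -0.0025, -0.2436]))
```

View pics/w3b.png

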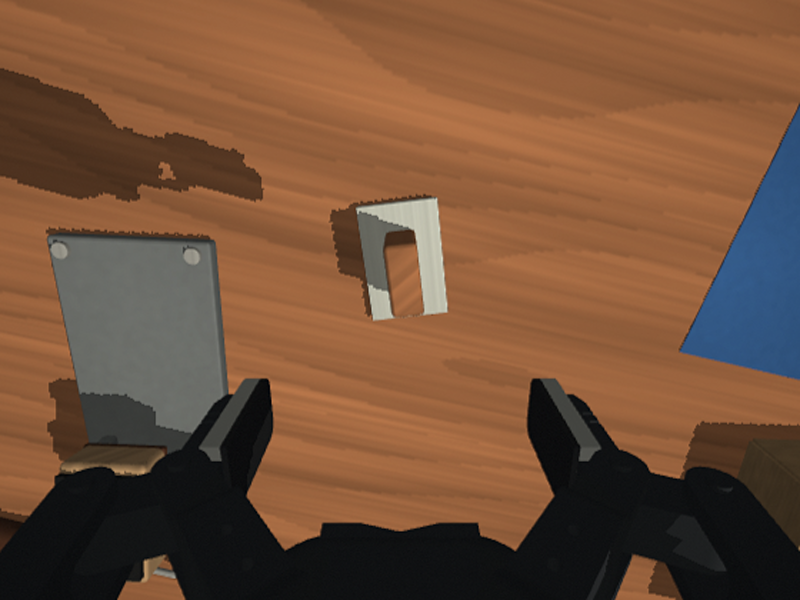

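The wrist view shows the float plate's corners at (357,208), (437,198), (447,312) and (372,321), and the grip top at about (405,281).

```bash
python3 - <<'E'
from h import *
W=load('w3');cw=lambda p:((p[0]+.5)*.7-.5,(p[1]+.5)*.7-.5)
f=[atz(W,*cw(q),.008) for q in((357,208),(437,198),(447,312),(372,321))]
an=[np.degrees(np.arctan2(*(f[i]-f[j])[1::-1])) for i,j in((3,0),(2,1),(1,0),(2,3))];print(np.mean(f,0),an)
g=[atz(W,*cw(q),.06) for q in((385,247),(416,246),(425,313),(392,316))];print(np.mean(g,0))
c=np.mean(f,0);print(rel([c[0],c[1],.02],down(np.mean(an[:2])+90)))
E
```

```text
[0.44799726 0.2273571  0.008     ] [np.float64(19.568429651997906), np.float64(20.25471480652492), np.float64(110.71288116108612), np.float64(111.02723180499551)]
[0.44706832 0.22753778 0.06      ]
(array([-0.0091,  0.0026,  0.3504]), array([-0.0008, -0.0023, -0.2108]))
```

Emit:
step_arm([
  {"x":-0.009,"y":0.003,"z":0.08,"ax":0.0,"ay":0.0,"az":-0.22,"grip":-1.0},
  {"x":-0.009,"y":0.003,"z":0.18,"ax":0.0,"ay":0.0,"az":-0.22,"grip":-1.0},
  {"x":-0.009,"y":0.003,"z":0.27,"ax":0.0,"ay":0.0,"az":-0.22,"grip":-1.0},
  {"x":-0.009,"y":0.003,"z":0.33,"ax":0.0,"ay":0.0,"az":-0.22,"grip":-1.0},
  {"x":-0.009,"y":0.003,"z":0.349,"ax":0.0,"ay":0.0,"az":-0.22,"grip":-1.0},
  {"x":-0.009,"y":0.003,"z":0.349,"ax":0.0,"ay":0.0,"az":-0.22,"grip":-1.0},
  {"x":-0.009,"y":0.003,"z":0.349,"ax":0.0,"ay":0.0,"az":-0.22,"grip":1.0},
  {"x":-0.009,"y":0.003,"z":0.349,"ax":0.0,"ay":0.0,"az":-0.22,"grip":1.0},
  {"x":-0.009,"y":0.003,"z":0.349,"ax":0.0,"ay":0.0,"az":-0.22,"grip":1.0},
  {"x":-0.009,"y":0.003,"z":0.349,"ax":0.0,"ay":0.0,"az":-0.22,"grip":1.0},
  {"x":-0.009,"y":0.003,"z":0.349,"ax":0.0,"ay":0.0,"az":-0.22,"grip":1.0},
  {"x":-0.009,"y":0.003,"z":0.349,"ax":0.0,"ay":0.0,"az":-0.22,"grip":1.0},
], force=70)

```text
time: 8.35
tool_pos: [0.4493, 0.229, 0.0227]
tcp_rot: [-0.554, 3.09, 0.001]
wrist_force: [-0.8, 0.6, 6.0]
width: 0.246
grip_force: 69.5
```

The grip reads 20.9 mm, so the float is held. I'll lift it.

Emit:
step_arm([
  {"x":0.0,"y":0.0,"z":-0.05,"ax":0.0,"ay":0.0,"az":0.0,"grip":1.0},
  {"x":0.0,"y":0.0,"z":-0.13,"ax":0.0,"ay":0.0,"az":0.0,"grip":1.0},
  {"x":0.0,"y":0.0,"z":-0.22,"ax":0.0,"ay":0.0,"az":0.0,"grip":1.0},
  {"x":0.0,"y":0.0,"z":-0.3,"ax":0.0,"ay":0.0,"az":0.0,"grip":1.0},
  {"x":0.0,"y":0.0,"z":-0.3,"ax":0.0,"ay":0.0,"az":0.0,"grip":1.0},
])

```text
time: 8.85
tool_pos: [0.4523, 0.2303, 0.1781]
tcp_rot: [-0.552, 3.081, 0.005]
wrist_force: [1.2, 0.3, -1.2]
width: 0.251
grip_force: 69.0
```

```bash
cat >> h.py <<'E'
def pose(th,h,H=(.6603,.0624,.097),yaw=11.2):
    "TCP pose with float's face h m out from the heel face, float centre 1.8 mm behind TCP"
    R=down(yaw+90,th,yaw);n=-R.apply([0,0,1]);u=np.cross(R.apply([0,1,0]),n)
    return np.array(H)+n*(.0227+h)+.0018*u,R
E
python3 - <<'E'
from h import *
print(*rel(*pose(13,.03)),pose(13,.03)[0],bot.read_state()['tool_pos'])
E
```

```text
[-0.2528 -0.4562  0.0614] [ 0.0378 -0.4095  0.3022] [0.65039132 0.06043803 0.14875421] [0.45229788 0.23030547 0.17812652]
```

Emit:
step_arm([
  {"x":-0.253,"y":-0.456,"z":0.0,"ax":0.038,"ay":-0.41,"az":0.302,"grip":1.0},
  {"x":-0.253,"y":-0.456,"z":0.0,"ax":0.038,"ay":-0.41,"az":0.302,"grip":1.0},
  {"x":-0.253,"y":-0.456,"z":0.0,"ax":0.038,"ay":-0.41,"az":0.302,"grip":1.0},
  {"x":-0.253,"y":-0.456,"z":0.0,"ax":0.038,"ay":-0.41,"az":0.302,"grip":1.0},
  {"x":-0.253,"y":-0.456,"z":0.0,"ax":0.038,"ay":-0.41,"az":0.302,"grip":1.0},
  {"x":-0.253,"y":-0.456,"z":0.03,"ax":0.038,"ay":-0.41,"az":0.302,"grip":1.0},
  {"x":-0.253,"y":-0.456,"z":0.061,"ax":0.038,"ay":-0.41,"az":0.302,"grip":1.0},
  {"x":-0.253,"y":-0.456,"z":0.061,"ax":0.038,"ay":-0.41,"az":0.302,"grip":1.0},
  {"x":-0.253,"y":-0.456,"z":0.061,"ax":0.038,"ay":-0.41,"az":0.302,"grip":1.0},
])

```text
time: 9.75
tool_pos: [0.6434, 0.0596, 0.1385]
tcp_rot: [-0.288, 2.918, 0.028]
wrist_force: [-0.1, -0.4, -1.2]
width: 0.254
grip_force: 69.5
```

```bash
python3 - <<'E'
from h import *
d=snap('side','s4');i=d['img'][130:280,200:400,::-1]
cv2.imwrite('pics/s4b.png',cv2.resize(i,(800,600),interpolation=cv2.INTER_CUBIC))
print(*rel(*pose(13,.03)));s=bot.read_state();print(s['tool_pos'],s['wrist_force'],s['torque'],s['q'])
E
```

```text
[-0.0156 -0.001  -0.0148] [-0.0035 -0.0262  0.0037]
[0.6443699  0.05972751 0.13987801] [-0.14959106  0.19660533 -1.94420041] [ 0.02662602  0.16515312 -0.01491983] [ 0.03696602  0.15696112  1.92417908  0.04201498  0.85004239 -1.75545151]
```

View pics/s4b.png

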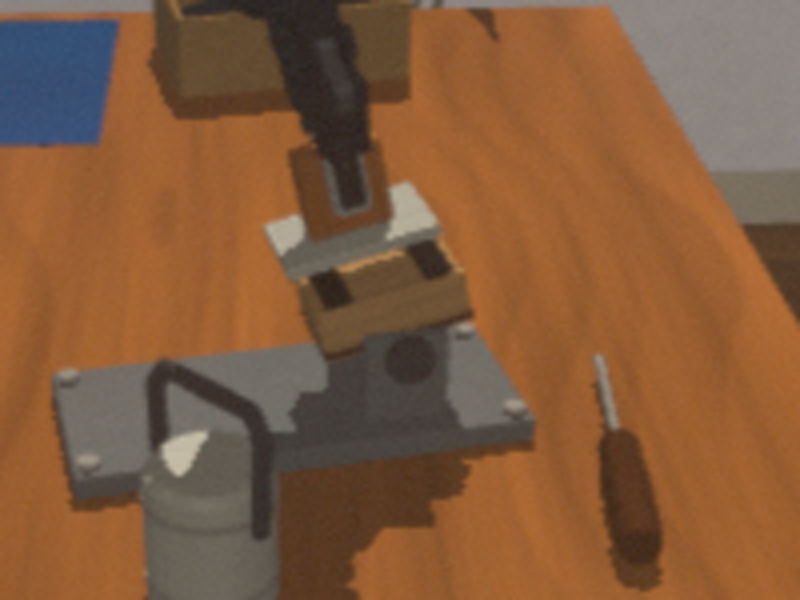

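The float is about 20 mm out from the heel face with a small x offset. The heel looks slightly steeper than the float, about 14–15°. I'll go close and then press in small steps, watching force and moment.

```bash
python3 - <<'E'
from h import *
print(*rel(*pose(14.5,.006)))
E
```

```text
[-0.0147 -0.0009  0.0332] [-0.0035 -0.0762  0.0038]
```

Emit:
step_arm([
  {"x":-0.015,"y":-0.001,"z":0.0,"ax":0.0,"ay":-0.076,"az":0.004,"grip":1.0},
  {"x":-0.015,"y":-0.001,"z":0.015,"ax":0.0,"ay":-0.076,"az":0.004,"grip":1.0},
  {"x":-0.015,"y":-0.001,"z":0.03,"ax":0.0,"ay":-0.076,"az":0.004,"grip":1.0},
  {"x":-0.015,"y":-0.001,"z":0.03,"ax":0.0,"ay":-0.076,"az":0.004,"grip":1.0},
  {"x":-0.015,"y":-0.001,"z":0.03,"ax":0.0,"ay":-0.076,"az":0.004,"grip":1.0},
])

```text
time: 10.3
tool_pos: [0.656, 0.0603, 0.1273]
tcp_rot: [-0.28, 2.875, 0.033]
wrist_force: [0.9, 0.1, -2.3]
width: 0.249
grip_force: 69.5
```

```bash
cat >> h.py <<'E'
def rep(th=14.5):
    s=bot.read_state();T=Rn.from_rotvec(s['tcp_rot']);z=T.apply([0,0,1]);y=T.apply([0,1,0])
    P,R=pose(th,0);n=-R.apply([0,0,1])
    print('tilt',np.degrees(np.arccos(-z[2])).round(2),'across',np.degrees(np.arcsin(y[2])).round(2),'yaw',np.degrees(np.arctan2(-y[0],y[1])).round(2),'h mm',((s['tool_pos']-P)@n*1e3).round(2),'F tool',T.inv().apply(s['wrist_force']).round(2),'M tool',T.inv().apply(s['torque']).round(3),s['tool_pos'].round(4))
E
python3 - <<'E'
from h import *
print(*rel(*pose(14.5,.006)))
for i in range(3): rep(); imaging.read_camera('side')
E
```

```text
[0.0025 0.0024 0.0035] [-0.0047  0.0012 -0.0018]
tilt 14.54 across -0.12 yaw 11.11 h mm 7.76 F tool [-0.3  -0.05  2.4 ] M tool [ 0.053  0.199 -0.051] [0.656  0.0603 0.1273]
tilt 14.58 across -0.13 yaw 11.1 h mm 8.07 F tool [-0.62  0.93  2.61] M tool [ 0.03   0.204 -0.058] [0.6563 0.0602 0.1277]
tilt 14.61 across -0.13 yaw 11.09 h mm 8.29 F tool [-0.14 -0.18  2.18] M tool [-0.002  0.226  0.078] [0.6565 0.0602 0.1279]
```

Emit:
step_arm([
  {"x":0.0,"y":0.0,"z":0.006,"ax":0.0,"ay":0.0,"az":0.0,"grip":1.0},
  {"x":0.0,"y":0.0,"z":0.01,"ax":0.0,"ay":0.0,"az":0.0,"grip":1.0},
  {"x":0.0,"y":0.0,"z":0.014,"ax":0.0,"ay":0.0,"az":0.0,"grip":1.0},
  {"x":0.0,"y":0.0,"z":0.016,"ax":0.0,"ay":0.0,"az":0.0,"grip":1.0},
  {"x":0.0,"y":0.0,"z":0.016,"ax":0.0,"ay":0.0,"az":0.0,"grip":1.0},
])

```text
time: 10.95
tool_pos: [0.6584, 0.0604, 0.1204]
tcp_rot: [-0.279, 2.874, 0.032]
wrist_force: [-1.3, -0.6, 2.5]
width: 0.25
grip_force: 70.0
```

```bash
python3 - <<'E'
from h import *
for i in range(3): rep(); imaging.read_camera('side')
E
```

```text
tilt 14.61 across -0.13 yaw 11.09 h mm 0.51 F tool [ 0.68 -0.39 -2.78] M tool [-0.031  0.567  0.013] [0.6584 0.0604 0.1204]
tilt 14.61 across -0.14 yaw 11.09 h mm 0.56 F tool [ 2.8  -0.13 -2.82] M tool [-0.039  0.59  -0.003] [0.6584 0.0604 0.1204]
tilt 14.62 across -0.14 yaw 11.09 h mm 0.61 F tool [ 2.21  0.02 -1.61] M tool [-0.022  0.569 -0.013] [0.6585 0.0604 0.1205]
```

Emit:
step_arm([
  {"x":0.0,"y":0.0,"z":0.002,"ax":0.0,"ay":0.0,"az":0.0,"grip":1.0},
  {"x":0.0,"y":0.0,"z":0.004,"ax":0.0,"ay":0.0,"az":0.0,"grip":1.0},
  {"x":0.0,"y":0.0,"z":0.004,"ax":0.0,"ay":0.0,"az":0.0,"grip":1.0},
  {"x":0.0,"y":0.0,"z":0.004,"ax":0.0,"ay":0.0,"az":0.0,"grip":1.0},
])

```text
time: 11.5
tool_pos: [0.6589, 0.0604, 0.1189]
tcp_rot: [-0.279, 2.874, 0.032]
wrist_force: [-4.3, -2.1, 5.9]
width: 0.249
grip_force: 70.8
```

```bash
python3 - <<'E'
from h import *
for i in range(4): rep(); imaging.read_camera('side')
d=snap('side','s5');i=d['img'][165:225,250:330,::-1]
cv2.imwrite('pics/s5b.png',cv2.resize(i,(800,600),interpolation=cv2.INTER_CUBIC))
E
```

```text
tilt 14.62 across -0.14 yaw 11.09 h mm -1.09 F tool [ 2.95 -1.21 -6.82] M tool [0.015 0.994 0.024] [0.6589 0.0604 0.1189]
tilt 14.62 across -0.14 yaw 11.09 h mm -1.07 F tool [ 2.68 -1.57 -7.64] M tool [-0.018  1.035 -0.02 ] [0.6589 0.0605 0.1189]
tilt 14.61 across -0.14 yaw 11.09 h mm -1.11 F tool [ 2.64 -0.33 -7.38] M tool [-0.004  0.976 -0.001] [0.6589 0.0605 0.1189]
tilt 14.61 across -0.14 yaw 11.09 h mm -1.1 F tool [ 2.98 -0.05 -6.8 ] M tool [0.01  1.012 0.006] [0.6589 0.0605 0.1189]
```

View pics/s5b.png

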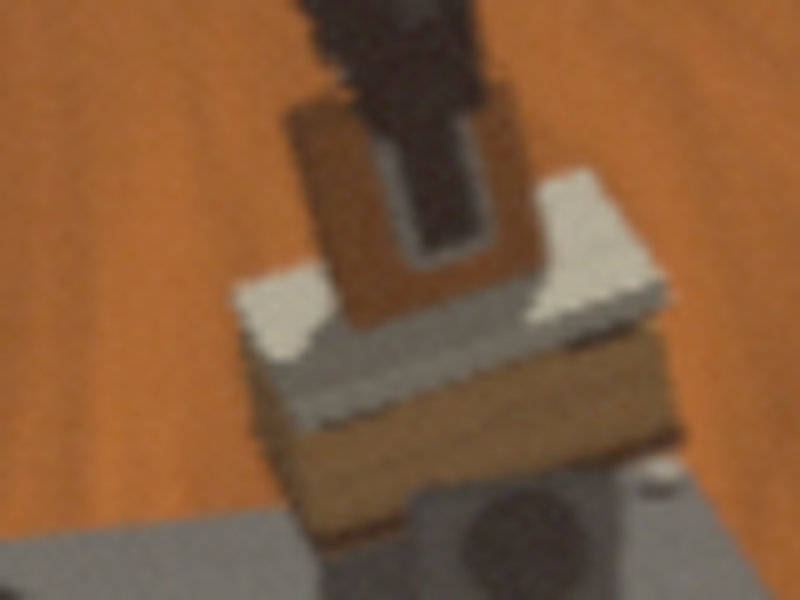

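The force rises at only 2.9 N/mm, and a gap shows at the high end of the plate (620,335 in the crop). So only the low strip is touched and the float is too steep. I'll reduce the tilt in place.

Emit:
step_arm([
  {"x":0.0,"y":0.0,"z":0.0,"ax":0.0,"ay":0.033,"az":0.0,"grip":1.0},
  {"x":0.0,"y":0.0,"z":0.0,"ax":0.0,"ay":0.066,"az":0.0,"grip":1.0},
  {"x":0.0,"y":0.0,"z":0.0,"ax":0.0,"ay":0.1,"az":0.0,"grip":1.0},
  {"x":0.0,"y":0.0,"z":0.0,"ax":0.0,"ay":0.1,"az":0.0,"grip":1.0},
  {"x":0.0,"y":0.0,"z":0.0,"ax":0.0,"ay":0.1,"az":0.0,"grip":1.0},
])

```text
time: 12.25
tool_pos: [0.66, 0.0606, 0.1189]
tcp_rot: [-0.284, 2.924, 0.026]
wrist_force: [-1.6, 0.2, 6.1]
width: 0.247
grip_force: 70.4
```

```bash
python3 - <<'E'
from h import *
for i in range(4): rep(12); imaging.read_camera('side')
E
```

```text
tilt 11.74 across -0.14 yaw 11.08 h mm -1.16 F tool [ 0.29  0.47 -6.32] M tool [-0.109  0.193 -0.008] [0.66   0.0606 0.1189]
tilt 11.75 across -0.14 yaw 11.08 h mm -1.12 F tool [ 0.05  0.87 -4.76] M tool [-0.069  0.102  0.044] [0.66   0.0606 0.1189]
tilt 11.75 across -0.14 yaw 11.08 h mm -1.11 F tool [ 0.37 -0.23 -5.22] M tool [-0.091  0.086  0.014] [0.66   0.0607 0.1189]
tilt 11.76 across -0.14 yaw 11.08 h mm -1.09 F tool [-0.69 -0.28 -5.8 ] M tool [-0.079  0.119  0.029] [0.66   0.0607 0.119 ]
```

The moment has changed sign, so flush lies between, near 12.8°. I'll go there and press slightly more.

Emit:
step_arm([
  {"x":0.0,"y":0.0,"z":0.0005,"ax":0.0,"ay":-0.015,"az":0.0,"grip":1.0},
  {"x":0.0,"y":0.0,"z":0.001,"ax":0.0,"ay":-0.033,"az":0.0,"grip":1.0},
  {"x":0.0,"y":0.0,"z":0.001,"ax":0.0,"ay":-0.033,"az":0.0,"grip":1.0},
  {"x":0.0,"y":0.0,"z":0.001,"ax":0.0,"ay":-0.033,"az":0.0,"grip":1.0},
  {"x":0.0,"y":0.0,"z":0.001,"ax":0.0,"ay":-0.033,"az":0.0,"grip":1.0},
])

```text
time: 12.95
tool_pos: [0.6597, 0.0606, 0.1187]
tcp_rot: [-0.282, 2.907, 0.028]
wrist_force: [-1.9, -0.5, 6.8]
width: 0.251
grip_force: 70.6
```

```bash
python3 - <<'E'
from h import *
for i in range(6): rep(12.7); imaging.read_camera('side')
E
```

```text
tilt 12.72 across -0.14 yaw 11.09 h mm -1.36 F tool [ 0.45 -0.17 -7.08] M tool [-0.134  0.368  0.01 ] [0.6597 0.0606 0.1187]
tilt 12.72 across -0.14 yaw 11.08 h mm -1.38 F tool [ 0.46 -0.8  -7.69] M tool [-0.089  0.391 -0.001] [0.6597 0.0606 0.1186]
tilt 12.72 across -0.14 yaw 11.08 h mm -1.38 F tool [ 1.08  0.3  -7.97] M tool [-0.093  0.382  0.019] [0.6597 0.0606 0.1187]
tilt 12.72 across -0.14 yaw 11.08 h mm -1.37 F tool [ 0.81  0.15 -7.2 ] M tool [-0.125  0.401  0.031] [0.6597 0.0606 0.1187]
tilt 12.72 across -0.14 yaw 11.08 h mm -1.37 F tool [ 0.38 -0.28 -6.62] M tool [-0.103  0.417  0.009] [0.6597 0.0606 0.1187]
tilt 12.72 across -0.15 yaw 11.09 h mm -1.35 F tool [ 0.86  0.19 -7.34] M tool [-0.116  0.395  0.046] [0.6598 0.0606 0.1187]
```

The load is balanced: about 9.7 N in total, with almost no moment left after friction. That is roughly 1.6 mm of squeeze on each strip. Handing in.

```bash
python3 -c "
from h import *
print(bot.finish_job())"
```

```text
the job is handed in; nothing more can be done
None
```

The job is handed in, with no verdict returned: the canister stands upright on the bench beside the jack, and the float is held on both strips at about 12.7° tilt, with an estimated 1.6 mm squeeze on each.

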